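# Relieve a bench pressure pot and take off its unmarked cap

## Task

Make the pressure pot safe and open it. First turn the relief knob anticlockwise, a little at a time, until the gauge pointer stands on the mark tab, and leave it there; then take the cap off the pot - nobody knows which hand its thread is, so try it one way and then the other, turn it the way that gives as far as it goes, and never force it past a stop - and lift it straight up. Finish still gripping the cap, holding it level and still in the air above the pot, clear of it by a few centimetres, and leave the other things on the bench where they are.

Things in the scene. Friction and masses are not known exactly. Their poses are not given: they have to be found in the camera images.
- knob_grip (a point): Black bar knob standing on the end of a flat aluminium block (105 x 190 x 30 mm, fixed to the bench). The point is on the knob's vertical axis at the middle of the bar's grip height, 67.5 mm above the bench; x runs along the bar. The bar is 46 mm long, 13 mm thick, from 54 to 80 mm above the bench, on a disc 48 mm across. Grip the bar across its thickness from above.
- relief_knob (a joint): Angle of the relief knob, rad, anticlockwise seen from above is positive, range -3 to 3. It turns with slight friction (0.03 N m) and stays where it is left. The gauge pointer turns half as far as the knob, in the same sense. It starts between -2.2 and -1.2.
- pointer (a joint): Angle of the gauge pointer on its round white dial (90 mm across, on the same block, its centre 100 mm from the knob's axis, its face 37 mm above the bench; the dial's clear cover ends 44 mm above the bench), rad, anticlockwise from above is positive; equal to half the knob's angle.
- pointer_tip (a point): Tip of the thin black pointer, 36 mm from the dial's centre and 41 mm above the bench; x points outward along the pointer.
- mark_tab (a joint): Angle of the mark tab, measured on the dial like the pointer's angle (they are equal when pointer and tab are in line). It does not move; it lies 0.4 to 1.3 rad anticlockwise of the pointer's start.
- mark_tip (a point): Inner end of the mark tab, a small black block 14 x 6 mm on the dial's rim with a thin line inward; the point is 36 mm from the dial's centre and 41 mm above the bench, where the pointer's tip must stand.
- pot: Round aluminium pot fixed to the bench on a steel base disc (112 mm across, 8 mm thick): body 88 mm across up to 40 mm, collar 75 mm across (bore 63 mm) up to its rim 91 mm above the bench. Origin on its axis at bench height, z up.
- cap: Round steel cap, about 0.25 kg, seated in the pot's collar. Disc 60 mm across, its top 93 mm above the bench when seated, and on it an upright grip bar 52 mm long, 14 mm thick, 26 mm high. Origin on its axis at the disc's underside (85 mm above the bench when seated); x along the grip bar, z up. Below the disc a stem with a crossbar reaches 18.5 mm down and locks under ledges in the pot.
- cap_grip (a point): Middle of the cap's grip bar, 21 mm above the cap's origin, axes like the cap's. Turning takes under 0.3 N m. The wrong way a hard stop comes after 0.1 to 0.45 rad; the right way (either, equally likely) after 1.05 to 1.3 rad, and in the last 0.1 rad before that stop the cap lifts straight out (before, only 2.5 mm). Feel for the stops: 5 N m of twist counts as forcing it.
- bottle: Bystander: blue plastic bottle, 60 mm across, 150 mm tall, origin at its underside.
- parts_bin: Bystander: open yellow plastic bin 110 x 140 x 60 mm, origin at its underside.
- screwdriver: Bystander: screwdriver lying on the bench, origin at its underside.
- carton: Bystander: closed cardboard carton 100 x 120 x 70 mm, origin at its underside.
There are look-alikes about, which are no part of the job. What is shaped like the part that bears knob_grip but purple is not meant.

How it is judged:
On the way, in this order (a step that is already met when the one before it is completed fails the run):
1. the pointer stands on the mark tab while the cap is still seated (horizontal distance between pointer_tip and mark_tip below 0.0035 m and z of cap in the frame of pot below 0.095 m), for 0.3 s.
2. the cap is out of the pot's collar (z of cap in the frame of pot above 0.11 m), for 0.1 s.
At the end, for the whole second after the job is handed in: The gripper still holds the cap, level (within 0.3 rad) and still, above the pot (axes within 60 mm), its underside at least 40 mm higher than when seated (15 mm clear of the collar), nothing else carrying it; the pointer tip still stands within 3.5 mm of the mark tab's point (z of cap in the frame of pot above 0.125 m and horizontal distance between cap and pot below 0.06 m and angle between cap's own z axis and vertical below 0.3 rad and linear speed of cap below 0.05 m/s and contact force between the fingers and cap above 2 N and contact force between cap and pot below 0.2 N and horizontal distance between pointer_tip and mark_tip below 0.0035 m); the arm keeps its last pose, push and grip.
It fails at once if the bottle was disturbed (moved over 40 mm) (distance of bottle from where it was at the start of the episode above 0.04 m).
It fails at once if the parts bin was disturbed (moved over 40 mm) (distance of parts_bin from where it was at the start of the episode above 0.04 m).
It fails at once if the screwdriver was disturbed (moved over 40 mm) (distance of screwdriver from where it was at the start of the episode above 0.04 m).
It fails at once if the carton was disturbed (moved over 40 mm) (distance of carton from where it was at the start of the episode above 0.04 m).
It fails at once if the cap was forced against a stop or pulled while locked (over 250 N between cap and pot, about 5 N m of twist) (contact force between cap and pot above 250 N).
It also fails if it takes over 72 s, if anything falls off the work surface, if the arm or the gripper's body presses on something with over 40 N, if the wrist force passes 120 N, or if a joint passes its speed limit or range.

## Robot

A 6-joint arm with a two-finger parallel gripper is mounted at the origin on the work surface. World frame = base frame: x ahead of the robot, y to its left, z up, the work surface at z = 0. Lengths are in m, angles in rad, forces in N, time in s.
With the tool pointing down it reaches from about 0.425 to 0.95 m from the base axis. Payload 3.5 kg.
Tool frame: the origin (TCP) lies at the very end of the fingers, on their centre line; the grasp point (between the pads) lies ctrl.grip_point_offset behind it (ctrl.grip_point_offset is the distance from the TCP to the grasp point, in m); z points along the fingers, y is the direction in which the jaws open and shut (so a half turn about z gives the same grasp; the last joint's range is limited). The gripper opens to 85 mm and grips with 20 to 120 N. Pads are 22 mm wide; open, the fingers measure 114 mm over their backs; the gripper's body (76 mm by 85 mm) begins 54 mm behind the grasp point. The pads swing forward as they close: fully open they stand 13 mm farther back than shut.
Start: joints at [0.963, 0.286, 1.577, -0, 1.279, -0.15], TCP at [0.298, 0.605, 0.208] pointing down, gripper open.
Joint ranges: [-2.77, 2.77], [-0.9, 2.22], [0.21, 2.48], [-1.53, 4.67], [0.24, 2.81], [-2.84, 2.84]. Speed limits (rad/s): [2.79, 2.79, 3.14, 3.14, 3.14, 3.14].

## Interface

Orientations are given as a unit quaternion [x, y, z, w].
In Python, from plant import ctrl gives the robot as it stands.
- The arm moves only by the tool servo_tool, never from a script. Its argument "increments" is a list of rows, each a list of 5 numbers: the opening, from 0 (shut) to 1 (fully open), then the shift along the world's x, y, z in units of 40 mm (1.0 is 40 mm), then the turn about the world's z in units of 5 degrees (1.0 is 5 degrees). A call has exactly 10 rows; each row is the pose to reach, as a shift and turn from the pose measured when the call began; what a row does not reach only later rows make up. A row lasts 1/12 s, in which the tool goes at most 41.7 mm and 7.16 degrees, less where a joint would pass 70% of its speed; a pose out of reach is approached as far as the arm can. A call with a gripper value outside its range is refused whole. The fingers move at their own pace and stop on an object; "grip_force" is the grip in N (left out, the last holds). Time passes only in rows, so rows that repeat a pose let the fingers close, or fill a call up. It gives the time, the measured TCP pose, the force and the opening at its end, in the units of the state.
- ctrl.get_state(): the state, without advancing time (a new reading comes with each control period).
- ctrl.read_camera(name): name is "scene" or "top"; returns a dict with "frame" (420x560x3 uint8, red, green, blue), "K" (3x3 intrinsics, pixels), "distortion" ([k1, k2, p1, p2, k3] as OpenCV has them; the pictures are not rectified), "extrinsics" (4x4, takes a point from camera to world coordinates). Camera axes: x right, y down, z forward; pixel columns grow to the right and rows downward; lengths in m; the calibration is good to about 2 mm. A picture is of the moment at which its call begins. There is no depth.
- ctrl.sign_off(): hands the job in, once; it reports no verdict.
Trained networks look in a picture, given as the dict that the camera call returned (one of the last four; its "shot" number tells which), for a name from the list of things; names that differ only in an ending like _2 or _b are one class to them, and where a whole thing is asked for, a point or a joint stands for the part that bears it (a point fixed in the world has none). Each returns a list of dicts, best first, with "conf" (0 to 1); they miss things now and then, are a little off and sometimes report something else, mostly with a low value. They report only what shows in the picture. A call takes as long as a camera call. They do not tell look-alikes from the thing itself.
- ctrl.masks_of(picture, query): "region" (420x560 bool, what is visible of it) and "extent" ([left, top, right, bottom] in pixels, round what is visible of it).
- ctrl.landmark_of(picture, query): "centre" ([row, column] in pixels: a listed point, or the origin of a listed thing).
The state is a dict: "time": time; "qpos": joint angles; "dq": joint speeds; "joint_efforts": joint torques, N m; "eef_pos": TCP position; "tcp_rot": TCP orientation; "contact_force": force on the tool from outside, world axes, zero at the start; "wrist_torque": the same for the moment, N m; "opening": opening from 0.0 (shut) to 1.0 (fully open).
Only numpy, scipy, OpenCV 4.12 (cv2) and the standard library are available. Lean on these libraries where they do the work, as an engineer would, in place of code of your own. Each camera call takes 0.05 s, during which the arm holds its last target. There are 200 camera calls.

## Working session

There is one attempt and no reset: what is moved stays moved. The work goes in short steps, Python scripts to look and compute and a tool call to move; the robot and the scene stay as the last step left them, time stands still between calls to the robot, and variables do not carry over. Pictures are saved under pics/ and viewed, about 8 in all and at most 12, crops included, and the job is handed in when it is done.

Besides the shell and the picture viewer there is one more tool, called as a command line: name --pt "numbers of a row" for each row, then --argument value for the rest. servo_tool: Moves the arm, as the interface text tells. Its arguments: {"type":"object","properties":{"increments":{"type":"array"},"grip_force":{"type":"number"}},"required":["increments"]}

```bash
mkdir -p pics; ls; cat > h.py <<'E'
import numpy as np, cv2
from plant import ctrl
def ray(p,rc):
    K=np.array(p["K"]);d=np.array(p["distortion"]);E=np.array(p["extrinsics"])
    u=cv2.undistortPoints(np.array([[[rc[1],rc[0]]]],float),K,d)[0,0]
    return E[:3,3],E[:3,:3]@np.array([u[0],u[1],1])
def at(p,rc,z):
    o,r=ray(p,rc); return (o+r*(z-o[2])/r[2])[:3]
def px(p,X):
    E=np.linalg.inv(np.array(p["extrinsics"]))
    q,_=cv2.projectPoints(np.array([X],float),cv2.Rodrigues(E[:3,:3])[0],E[:3,3],np.array(p["K"]),np.array(p["distortion"]))
    return q[0,0]
def save(p,n,box=None,s=1):
    f=p["frame"][:,:,::-1]
    if box: f=f[box[0]:box[1],box[2]:box[3]]
    cv2.imwrite("pics/"+n,cv2.resize(f,None,fx=s,fy=s,interpolation=cv2.INTER_CUBIC))
E
python3 - <<'E'
from h import *
a=ctrl.read_camera("top");b=ctrl.read_camera("scene")
f=np.hstack([a["frame"],b["frame"]])[:,:,::-1]
cv2.imwrite("pics/a.png",a["frame"][:,:,::-1]);cv2.imwrite("pics/b.png",b["frame"][:,:,::-1])
Z=dict(knob_grip=.0675,pointer_tip=.041,mark_tip=.041,pot=0,cap=.085,cap_grip=.106,bottle=0,parts_bin=0,screwdriver=0,carton=0)
for n,p in(("top",a),("scene",b)):
  print(n,p["extrinsics"][:3,3])
  for q in Z:
    for r in ctrl.landmark_of(p,q)[:3]: print(q,round(r["conf"],2),np.round(r["centre"],1),at(p,r["centre"],Z[q]).round(4))
print(ctrl.grip_point_offset,ctrl.get_state())
E
```

```text
pics
top [0.30369776 0.02025373 1.4274505 ]
knob_grip 0.75 [208.5 257.6] [0.5272 0.0688 0.0675]
knob_grip 0.7 [166.2 173.8] [0.6582 0.3294 0.0675]
knob_grip 0.6 [285.9 226.4] [0.2951 0.1581 0.0675]
pointer_tip 0.58 [285.9 192.5] [0.2945 0.2626 0.041 ]
pointer_tip 0.54 [288.7 344.7] [ 0.2879 -0.1959  0.041 ]
pointer_tip 0.44 [202.5 337.2] [ 0.552  -0.1782  0.041 ]
pot 0.58 [214.4 328.2] [ 0.5205 -0.1545  0.    ]
pot 0.56 [208.8 230.9] [0.5368 0.1564 0.    ]
cap 0.56 [203.8 333.3] [ 0.5401 -0.1601  0.085 ]
cap_grip 0.89 [202.4 334.9] [ 0.5406 -0.1621  0.106 ]
cap_grip 0.61 [243.4 420.6] [ 0.4199 -0.4119  0.106 ]
bottle 0.77 [138.4 290.3] [ 0.7728 -0.0335 -0.    ]
parts_bin 0.77 [237.4 136.9] [0.4437 0.4504 0.    ]
parts_bin 0.32 [210.4 327.7] [ 0.5335 -0.1531  0.    ]
screwdriver 0.64 [242.4 417.9] [ 0.4323 -0.4381  0.    ]
carton 0.67 [157.7 387.2] [ 0.7095 -0.3512  0.    ]
scene [1.36129292 0.60278885 1.39879823]
knob_grip 0.64 [180.3 353. ] [0.2734 0.146  0.0675]
knob_grip 0.63 [292.4 340.4] [0.6705 0.3283 0.0675]
knob_grip 0.54 [281.1 251.5] [0.7851 0.0917 0.0675]
pointer_tip 0.37 
[... 485 characters left out ...]
0.3635  0.    ]
0.0187 {'time': 1.1, 'qpos': array([ 9.63010355e-01,  2.86278579e-01,  1.57666918e+00,  2.12987847e-05,
        1.27861332e+00, -1.49998837e-01]), 'dq': array([ 0.00096003, -0.00065424, -0.00156515, -0.00074779, -0.00133685,
       -0.00211315]), 'joint_efforts': array([-2.19845274e-04, -4.05965531e+01, -2.92948884e+01, -2.34623030e-04,
        5.39265347e-04,  5.86576888e-06]), 'eef_pos': array([0.2982922 , 0.60551107, 0.20815588]), 'tcp_rot': array([ 2.26903075e-01,  9.73917345e-01,  1.84391037e-05, -3.63546660e-06]), 'contact_force': array([-0.38549357,  0.59670075, -0.09815064]), 'wrist_torque': array([-0.02665125, -0.03389026, -0.04147691]), 'opening': 1.006112426509279}
```

View pics/a.png

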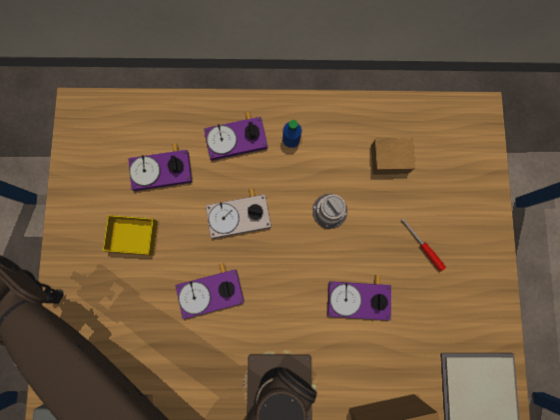

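View pics/b.png

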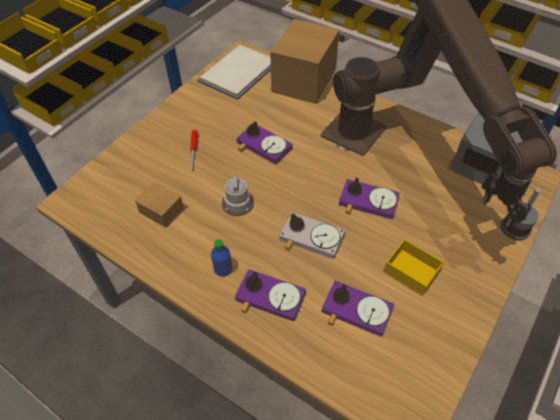

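Top view: there are five gauge blocks. Four are purple, at about (138,236), (170,160), (293,209) and (300,360) as row, col. The only bare aluminium one is at (215,238), with its knob at (211,256), so that is the one meant. The pot and cap are at (208,331). I'll confirm with an enlarged crop.

```bash
python3 - <<'E'
from h import *
a=ctrl.read_camera("top");b=ctrl.read_camera("scene")
A=cv2.resize(a["frame"][185:245,200:280,::-1],(800,600),interpolation=cv2.INTER_CUBIC)
A=cv2.resize(A,(480,360))
C=cv2.resize(a["frame"][185:235,305:355,::-1],(300,300),interpolation=cv2.INTER_CUBIC)
B=cv2.resize(b["frame"][205:260,275:350,::-1],(400,293),interpolation=cv2.INTER_CUBIC)
D=cv2.resize(b["frame"][165:220,210:265,::-1],(300,300),interpolation=cv2.INTER_CUBIC)
o=np.zeros((600,800,3),np.uint8)
o[:300,:400]=cv2.resize(A,(400,300));o[:300,400:700]=C;o[300:593,:400]=B;o[300:600,400:700]=D
cv2.imwrite("pics/c.png",o)
E
```

```text
(no output)
```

View pics/c.png

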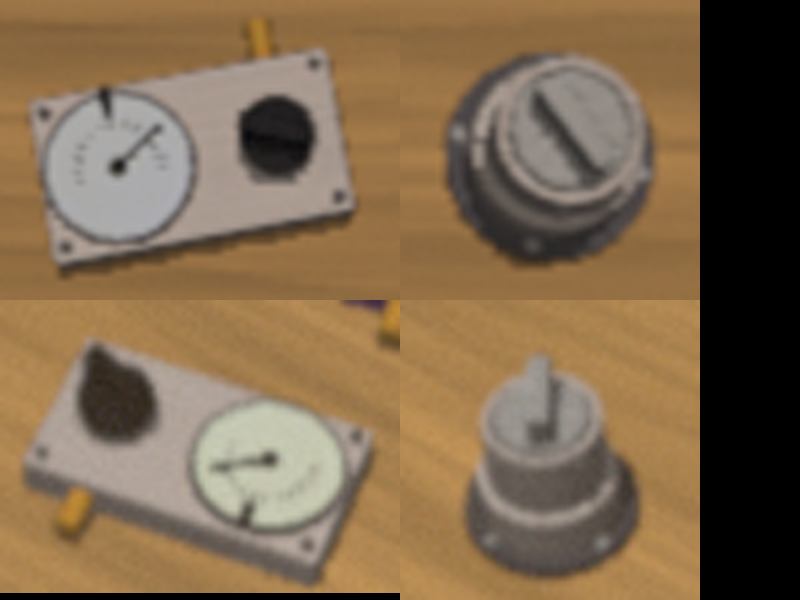

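The crop confirms it: the bare aluminium block has its knob at the right and its dial at the left. In the 5x crop the pointer tip is at (126,160) and the tab at (92,105), row, col. The cap bar runs diagonally. Next I'll measure the dial, knob and cap with segmentation.

```bash
cat > m.py <<'E'
from h import *
def blob(m,seed):
    n,l,s,c=cv2.connectedComponentsWithStats(m.astype(np.uint8))
    d=[np.hypot(*(c[i]-np.array(seed)[::-1])) if s[i,4]>15 else 1e9 for i in range(1,n)]
    i=1+int(np.argmin(d)); return l==i,c[i][::-1],s[i,4]
def dialpts(p,C,r,ths):
    g=cv2.cvtColor(p["frame"],cv2.COLOR_RGB2GRAY).astype(np.float32)
    out=[]
    for t in ths:
        u=px(p,[C[0]+r*np.cos(t),C[1]+r*np.sin(t),C[2]]); out.append(cv2.getRectSubPix(g,(1,1),(float(u[0]),float(u[1])))[0,0])
    return np.array(out)
def dial(p,C):
    """yaw of pointer (r 14..32) and tab (r 40..44) by darkness profile"""
    th=np.radians(np.arange(-180,180,2))
    P=np.mean([dialpts(p,C,r,th) for r in (.016,.02,.024,.028)],0)
    T=np.mean([dialpts(p,C,r,th) for r in (.038,.041)],0)
    res=[]
    for v in(P,T):
        w=np.clip(np.median(v)-v,0,None); i=int(np.argmax(cv2.GaussianBlur(np.r_[w[-5:],w,w[:5]][None].astype(np.float32),(7,1),0)[0][5:-5]))
        idx=np.arange(i-8,i+9); ww=w.take(idx,mode='wrap'); ww=np.clip(ww-.3*ww.max(),0,None)
        res+=[np.degrees(th[i])+2*np.sum(ww*np.arange(-8,9))/ww.sum(),float(w.max())]
    return np.round(res,1)
E
python3 - <<'E'
from m import *
a=ctrl.read_camera("top");b=ctrl.read_camera("scene")
for p,ds,ks in((a,(218,223.6),(212,255)),(b,(235,325),(224,296))):
    hsv=cv2.cvtColor(p["frame"],cv2.COLOR_RGB2HSV);g=cv2.cvtColor(p["frame"],cv2.COLOR_RGB2GRAY)
    # dial: best centre by contour ellipse of bright area
    k,kc,ka=blob(g<75,ks); print("knob",kc.round(1),ka,at(p,kc,.06).round(4),at(p,kc,.0675).round(4))
    for r in ctrl.masks_of(p,"knob_grip"):
        e=r["extent"]
        print(" mask",round(r["conf"],2),np.round(e,0),r["region"].sum())
    r0,c0=int(ds[0]),int(ds[1]); best=None
    th=np.radians(np.arange(0,360,6))
    X0=at(p,ds,.037)
    for dx in np.arange(-.012,.0121,.001):
        for dy in np.arange(-.012,.0121,.001):
            C=X0+[dx,dy,0]
            s=dialpts(p,C,.041,th).mean()-dialpts(p,C,.045,th).mean()
            if best is None or s>best[0]: best=(s,C)
    print("dial",best[0].round(1),best[1].round(4)); C=best[1].copy();C[2]=.041
    print("angles ptr,w,tab,w",dial(p,C))
    for q,z in(("cap",.085),("cap_grip",.106)):
        for r in ctrl.landmark_of(p,q)[:1]: print(q,at(p,r["centre"],z).round(4))
    np.save("d%d.npy"%(p is b),C)
E
```

```text
knob [211.8 254.8] 187 [0.5183 0.0774 0.06  ] [0.5171 0.0771 0.0675]
 mask 0.76 [371. 296. 387. 313.] 210
 mask 0.61 [403. 224. 444. 271.] 284
 mask 0.6 [246. 125. 259. 142.] 166
 mask 0.57 [250. 202. 264. 220.] 201
 mask 0.56 [221. 280. 237. 296.] 206
 mask 0.52 [168. 157. 185. 174.] 185
dial 37.5 [0.5018 0.1758 0.037 ]
angles ptr,w,tab,w [-44.6  52.8  12.  104.7]
cap [ 0.5312 -0.1653  0.085 ]
cap_grip [ 0.534  -0.1631  0.106 ]
knob [223.1 296.1] 166 [0.5288 0.0813 0.06  ] [0.5335 0.0842 0.0675]
 mask 0.76 [247. 273. 265. 290.] 202
 mask 0.74 [348. 176. 362. 194.] 172
 mask 0.64 [289. 213. 305. 229.] 188
 mask 0.5 [330. 285. 350. 304.] 222
dial 36.1 [0.5042 0.1765 0.037 ]
angles ptr,w,tab,w [-49.3  52.5  11.8 104. ]
cap [ 0.5845 -0.112   0.085 ]
cap_grip [ 0.5353 -0.1637  0.106 ]
```

servo_tool --pt "1 0.37 -0.89 0 -1" --pt "1 0.74 -1.78 0 -2" --pt "1 1.11 -2.67 0 -3" --pt "1 1.48 -3.56 0 -4" --pt "1 1.85 -4.45 0 -5" --pt "1 2.22 -5.34 0 -6" --pt "1 2.59 -6.23 0 -7" --pt "1 2.96 -7.12 0 -8" --pt "1 3.33 -8.01 0 -9" --pt "1 3.7 -8.9 0 -10" --grip_force 40

```text
time: 2.43
eef_pos: [0.4467, 0.2478, 0.2085]
tcp_rot: [0.619, 0.786, 0.0, 0.0]
contact_force: [0.4, -0.6, -0.1]
opening: 1.002
```

servo_tool --pt "1 0.3 -0.7 0 -0.9" --pt "1 0.6 -1.4 0 -1.8" --pt "1 0.9 -2.1 0 -2.7" --pt "1 1.2 -2.8 0 -3.6" --pt "1 1.5 -3.5 0 -4.5" --pt "1 1.81 -4.25 0 -5.1" --pt "1 1.81 -4.25 -0.7 -5.1" --pt "1 1.81 -4.25 -1.4 -5.1" --pt "1 1.81 -4.25 -2.0 -5.1" --pt "1 1.81 -4.25 -2.0 -5.1"

```text
time: 3.27
eef_pos: [0.5151, 0.0775, 0.1229]
tcp_rot: [0.777, 0.629, -0.004, -0.003]
contact_force: [-1.0, 0.8, 0.2]
opening: 1.001
```

```bash
python3 - <<'E'
from h import *
b=ctrl.read_camera("scene")
save(b,"d.png",(150,270,230,390),5)
print(px(b,[.519,.0777,.08]),px(b,[.519,.0777,.03]))
E
```

```text
[296.93410256 216.86179017] [296.67898738 226.02847946]
```

View pics/d.png

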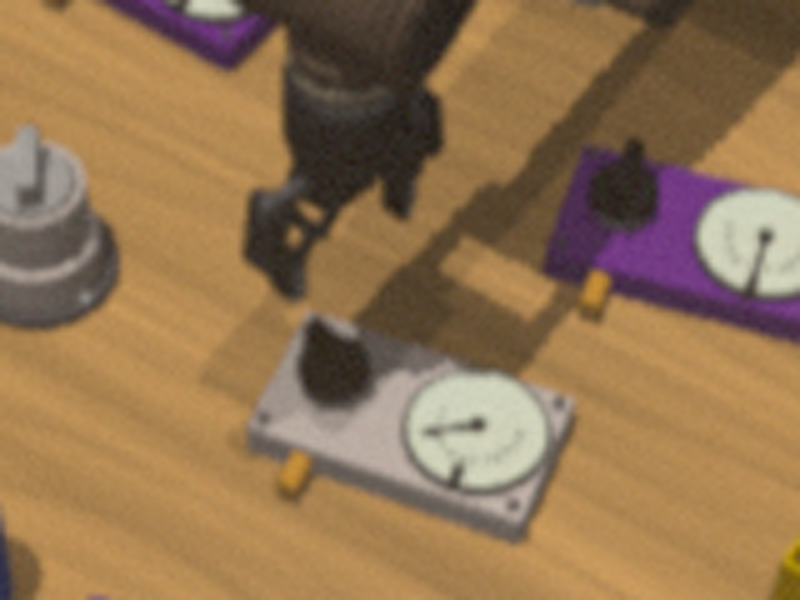

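```bash
python3 - <<'E'
from h import *
b=ctrl.read_camera("scene");s=ctrl.get_state();p=s["eef_pos"];print(p,s["tcp_rot"])
for q in([.05,-.01,.013],[-.05,.01,.013]): print((px(b,p+q)-[230,150])*5)
E
```

```text
[0.51861134 0.07780039 0.12815385] [ 7.76948164e-01  6.29564413e-01 -3.59302881e-04 -2.66512816e-04]
[278.4949387  320.78849606]
[393.53055712 230.07906309]
```

servo_tool --pt "1 0 0 -0.2 0" --pt "1 0.05 0 -0.4 0" --pt "1 0.05 0 -0.6 0" --pt "1 0.05 0 -0.8 0" --pt "1 0.05 0 -1.0 0" --pt "1 0.05 0 -1.2 0" --pt "1 0.05 0 -1.35 0" --pt "1 0.05 0 -1.5 0" --pt "1 0.05 0 -1.5 0" --pt "1 0.05 0 -1.5 0"

```text
time: 4.2
eef_pos: [0.5204, 0.0778, 0.0677]
tcp_rot: [0.777, 0.63, -0.001, -0.001]
contact_force: [-1.2, -0.4, -0.2]
opening: 0.998
```

servo_tool --pt "0.4 0 0 -0.1 0" --pt "0.3 0 0 -0.2 0" --pt "0.2 0 0 -0.2 0" --pt "0 0 0 -0.2 0" --pt "0 0 0 -0.2 0" --pt "0 0 0 -0.2 0" --pt "0 0 0 -0.2 0" --pt "0 0 0 -0.2 0" --pt "0 0 0 -0.2 0" --pt "0 0 0 -0.2 0" --grip_force 30

```text
time: 5.03
eef_pos: [0.5204, 0.0778, 0.0598]
tcp_rot: [0.777, 0.63, -0.001, -0.001]
contact_force: [-0.4, 0.4, 0.3]
opening: -0.001
```

```bash
cat > chk.py <<'E'
from m import *
s=ctrl.get_state()
print(s["time"],s["eef_pos"].round(4),"F",s["contact_force"].round(1),"M",s["wrist_torque"].round(2),"op",round(s["opening"],3))
x,y,z,w=s["tcp_rot"];print("jawyaw",round(2*np.degrees(np.arctan2(y,x))-90,2),"q6",s["qpos"][5].round(3))
E
cat > dl.py <<'E'
from chk import *
for i,n in enumerate(("top","scene")):
    p=ctrl.read_camera(n); print(n,dial(p,np.load("d%d.npy"%i)))
E
python3 dl.py
```

```text
5.0333 [0.5204 0.0778 0.0598] F [-0.4  0.4  0.3] M [-0.01 -0.04 -0.01] op -0.001
jawyaw -11.96 q6 0.164
top [-109.7   41.9 -166.5   46.8]
scene [-49.3  53.9  11.9 107.6]
```

```bash
python3 - <<'E'
from h import *
b=ctrl.read_camera("scene");a=ctrl.read_camera("top")
B=cv2.resize(b["frame"][180:260,260:350,::-1],(450,400),interpolation=cv2.INTER_CUBIC)
A=cv2.resize(a["frame"][175:255,200:270,::-1],(350,400),interpolation=cv2.INTER_CUBIC)
cv2.imwrite("pics/e.png",np.hstack([B,A]))
X=ctrl.get_state()["eef_pos"]
print((px(b,X)-[260,180])*5,(px(a,X)-[200,175])*5)
E
```

```text
[183.15807347 204.66955401] [273.5324146  180.55192268]
```

View pics/e.png

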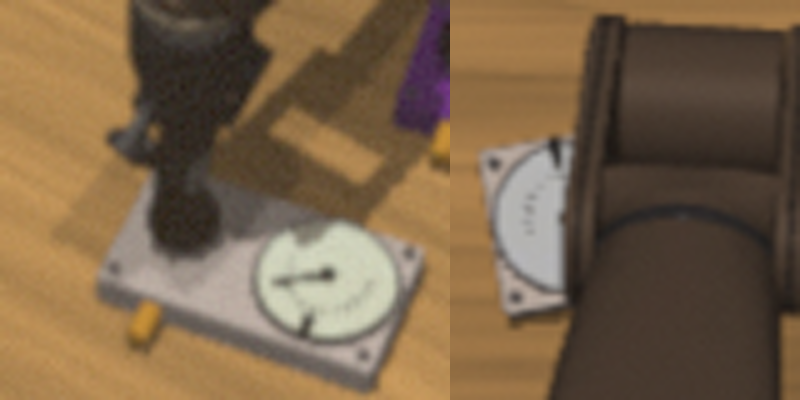

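The picture shows the fingers directly over the knob, scene crop (225,185), yet the opening reads shut. A small turn will show whether the knob is actually held.

servo_tool --pt "0 0 0 0 0.4" --pt "0 0 0 0 0.8" --pt "0 0 0 0 1.2" --pt "0 0 0 0 1.6" --pt "0 0 0 0 2" --pt "0 0 0 0 2" --pt "0 0 0 0 2" --pt "0 0 0 0 2" --pt "0 0 0 0 2" --pt "0 0 0 0 2"

```text
time: 6.07
eef_pos: [0.5203, 0.0778, 0.0597]
tcp_rot: [0.719, 0.695, -0.001, -0.001]
contact_force: [0.1, 0.0, 0.4]
opening: -0.001
```

```bash
python3 dl.py
```

```text
6.0667 [0.5203 0.0778 0.0597] F [0.1 0.  0.4] M [ 0.   -0.03  0.06] op -0.001
jawyaw -1.98 q6 -0.009
top [-106.2   41.2 -166.5   46.9]
scene [-49.2  55.4  11.8 109.4]
```

```bash
python3 - <<'E'
from h import *
b=ctrl.read_camera("scene");np.save("f1.npy",b["frame"])
print(px(b,ctrl.get_state()["eef_pos"]))
E
```

```text
[296.63390833 220.93152584]
```

servo_tool --pt "0 0 0 0.3 -0.4" --pt "0 0 0 0.6 -0.8" --pt "0 0 0 0.9 -1.2" --pt "0 0 0 1.2 -1.6" --pt "0 0 0 1.5 -2" --pt "0 0 0 1.5 -2" --pt "0 0 0 1.5 -2" --pt "0 0 0 1.5 -2" --pt "0 0 0 1.5 -2" --pt "0 0 0 1.5 -2"

```text
time: 7.05
eef_pos: [0.5196, 0.0778, 0.1185]
tcp_rot: [0.777, 0.63, -0.001, -0.001]
contact_force: [0.8, 0.2, -0.2]
opening: -0.004
```

```bash
python3 - <<'E'
from h import *
b=ctrl.read_camera("scene");s=ctrl.get_state()
g=lambda f:cv2.convertScaleAbs(cv2.resize(f[180:240,270:320,::-1],(400,480),interpolation=cv2.INTER_CUBIC),alpha=1.8,beta=20)
cv2.imwrite("pics/f.png",np.hstack([g(np.load("f1.npy")),g(b["frame"])]))
for X in (s["eef_pos"],[.519,.0777,.08],[.519,.0777,.054],[.515,.0551,.08],[.523,.1,.08]): print(((px(b,X)-[270,180])*8).round())
E
python3 dl.py
```

```text
[216. 237.]
[215. 295.]
[214. 333.]
[174. 263.]
[257. 327.]
7.1 [0.5198 0.0778 0.1187] F [ 0.3 -1.   0.1] M [-0.03 -0.05 -0.04] op -0.001
jawyaw -11.96 q6 0.164
top [-120.7   18.1  -24.3   32.4]
scene [-49.3  55.4  11.8 108.8]
```

View pics/f.png

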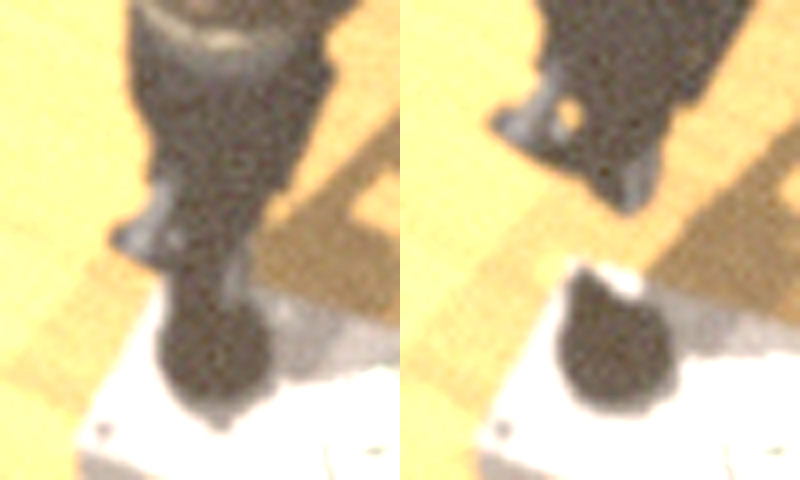

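The shut fingertips appear about 16–18 mm higher than the reported TCP: crop row 213, against 237 predicted. The knob matches its prediction. So I closed just above the bar. I'll open, go about 14 mm lower and close again, checking the opening.

servo_tool --pt "1 0 0 0 0" --pt "1 0 0 0 0" --pt "1 0 0 0 0" --pt "1 0 0 -0.4 0" --pt "1 0 0 -0.8 0" --pt "1 0 0 -1.1 0" --pt "1 0 0 -1.4 0" --pt "1 0 0 -1.65 0" --pt "1 0 0 -1.82 0" --pt "1 0 0 -1.82 0"

```text
time: 8.03
eef_pos: [0.5188, 0.0778, 0.0444]
tcp_rot: [0.777, 0.63, -0.002, -0.002]
contact_force: [-0.0, 0.8, -0.1]
opening: 1.002
```

servo_tool --pt "0.6 0 0 0 0" --pt "0.4 0 0 0 0" --pt "0.2 0 0 0 0" --pt "0 0 0 0 0" --pt "0 0 0 0 0" --pt "0 0 0 0 0" --pt "0 0 0 0 0" --pt "0 0 0 0 0" --pt "0 0 0 0 0" --pt "0 0 0 0 0"

```text
time: 8.87
eef_pos: [0.5235, 0.0769, 0.0457]
tcp_rot: [0.777, 0.629, 0.002, 0.002]
contact_force: [10.2, -1.2, -6.0]
opening: 0.141
```

```bash
python3 chk.py
```

```text
8.8667 [0.5235 0.0769 0.0457] F [10.2 -1.2 -6. ] M [-0.31 -1.57 -0.01] op 0.141
jawyaw -11.98 q6 0.164
```

The opening of 0.141 is about 12 mm, so the bar is held. Now I'll turn it anticlockwise in steps.

servo_tool --pt "0 0 0 0 0.5" --pt "0 0 0 0 1.5" --pt "0 0 0 0 2.5" --pt "0 0 0 0 3.5" --pt "0 0 0 0 4.5" --pt "0 0 0 0 5.5" --pt "0 0 0 0 6.5" --pt "0 0 0 0 7.5" --pt "0 0 0 0 8" --pt "0 0 0 0 8"

```text
time: 9.7
eef_pos: [0.5243, 0.0768, 0.0457]
tcp_rot: [0.515, 0.857, 0.003, 0.003]
contact_force: [3.8, 1.3, -3.0]
opening: 0.141
```

```bash
python3 dl.py
```

```text
9.7 [0.5243 0.0768 0.0457] F [ 3.8  1.3 -3. ] M [-0.05 -0.46  0.01] op 0.141
jawyaw 28.06 q6 -0.54
top [-153.7  104.7 -161.1   82.8]
scene [-27.7  55.   11.8 110.7]
```

servo_tool --pt "0 0 0 0 1" --pt "0 0 0 0 2.3" --pt "0 0 0 0 3.6" --pt "0 0 0 0 4.9" --pt "0 0 0 0 6.2" --pt "0 0 0 0 7.5" --pt "0 0 0 0 8.8" --pt "0 0 0 0 10" --pt "0 0 0 0 11.2" --pt "0 0 0 0 12"

```text
time: 10.63
eef_pos: [0.5248, 0.0775, 0.0457]
tcp_rot: [0.016, 1.0, 0.005, 0.002]
contact_force: [4.5, 3.2, -4.0]
opening: 0.137
```

```bash
python3 dl.py
```

```text
10.6333 [0.5248 0.0775 0.0457] F [ 4.5  3.2 -4. ] M [ 0.29 -0.57 -0.05] op 0.137
jawyaw 88.12 q6 -1.595
top [-150.8   70.1 -159.3   95.6]
scene [  3.9  73.   11.7 108.4]
```

servo_tool --pt "0 0 0 0 0.5" --pt "0 0 0 0 1" --pt "0 0 0 0 1.5" --pt "0 0 0 0 2" --pt "0 0 0 0 2.4" --pt "0 0 0 0 2.8" --pt "0 0 0 0 2.8" --pt "0 0 0 0 2.8" --pt "0 0 0 0 2.8" --pt "0 0 0 0 2.8"

```text
time: 11.57
eef_pos: [0.5249, 0.0778, 0.0457]
tcp_rot: [-0.104, 0.995, 0.005, 0.001]
contact_force: [2.7, 3.3, -2.4]
opening: 0.138
```

```bash
python3 dl.py
```

```text
11.5667 [0.5249 0.0778 0.0457] F [ 2.7  3.3 -2.4] M [ 0.12 -0.41 -0.07] op 0.138
jawyaw 101.91 q6 -1.836
top [-151.    86.2 -159.3  101.4]
scene [ 10.3  54.   11.8 114.9]
```

servo_tool --pt "0.2 0 0 0 0" --pt "0.3 0 0 0 0" --pt "0.5 0 0 0 0" --pt "0.7 0 0 0 0" --pt "0.7 0 0 0.5 0" --pt "0.7 0 0 1.2 0" --pt "0.7 0 0 2 0" --pt "0.7 0 0 2.7 0" --pt "0.7 0 0 2.7 0" --pt "0.7 0 0 2.7 0"

```text
time: 12.5
eef_pos: [0.5264, 0.0776, 0.1563]
tcp_rot: [-0.104, 0.995, 0.005, 0.004]
contact_force: [0.3, -0.0, -0.0]
opening: 0.699
```

```bash
python3 dl.py
```

```text
12.5 [0.5264 0.0776 0.1563] F [ 0.3 -0.  -0. ] M [-0.01  0.03 -0.  ] op 0.699
jawyaw 101.91 q6 -1.833
top [-105.4   13.9  178.3   34.5]
scene [ 10.1  55.6  11.8 112.6]
```

servo_tool --pt "0.7 0 -0.3 0.2 -1.4" --pt "0.7 0 -0.6 0.4 -2.8" --pt "0.8 0 -0.9 0.5 -4.2" --pt "0.9 0 -1.2 0.5 -5.6" --pt "1 0 -1.6 0.5 -7" --pt "1 0.1 -2 0.5 -8.4" --pt "1 0.1 -2.4 0.5 -9.8" --pt "1 0.1 -2.8 0.5 -11.2" --pt "1 0.1 -3.2 0.5 -12.6" --pt "1 0.1 -3.6 0.5 -14"

```text
time: 13.43
eef_pos: [0.5267, -0.0667, 0.1704]
tcp_rot: [0.488, 0.873, 0.004, 0.001]
contact_force: [0.5, 0.3, 0.3]
opening: 1.002
```

servo_tool --pt "1 0 -0.3 0 -1.4" --pt "1 0 -0.6 0 -2.8" --pt "1 0.1 -0.9 0 -4.2" --pt "1 0.1 -1.2 0 -5.6" --pt "1 0.1 -1.6 0 -7" --pt "1 0.2 -2 0 -8.4" --pt "1 0.2 -2.4 0 -9.8" --pt "1 0.2 -2.4 0 -11.2" --pt "1 0.2 -2.4 0 -12.6" --pt "1 0.2 -2.4 0 -14"

```text
time: 14.27
eef_pos: [0.5333, -0.1626, 0.1678]
tcp_rot: [0.902, 0.432, 0.001, 0.001]
contact_force: [0.4, 0.4, -0.1]
opening: 1.002
```

```bash
python3 dl.py
```

```text
14.2667 [ 0.5333 -0.1626  0.1678] F [ 0.4  0.4 -0.1] M [-0.03 -0.02  0.01] op 1.002
jawyaw -38.84 q6 0.2
top [ 10.8  57.5  12.  112.2]
scene [ 10.2  56.9  11.8 113.2]
```

Both cameras show the pointer about 1.4° short of the tab, roughly 0.9 mm, which is well inside 3.5 mm. On to the cap.

servo_tool --pt "1 0.03 0 0 -1" --pt "1 0.03 0 0 -2" --pt "1 0.03 0 0 -3" --pt "1 0.03 0 -0.4 -3" --pt "1 0.03 0 -0.8 -3" --pt "1 0.03 0 -1.2 -3" --pt "1 0.03 0 -1.6 -3" --pt "1 0.03 0 -1.9 -3" --pt "1 0.03 0 -2.12 -3" --pt "1 0.03 0 -2.12 -3"

```text
time: 15.2
eef_pos: [0.5329, -0.1614, 0.0803]
tcp_rot: [0.949, 0.314, -0.001, -0.001]
contact_force: [-0.1, -0.2, -1.0]
opening: 1.0
```

servo_tool --pt "0.6 0 0 0 0" --pt "0.4 0 0 0 0" --pt "0.2 0 0 0 0" --pt "0 0 0 0 0" --pt "0 0 0 0 0" --pt "0 0 0 0 0" --pt "0 0 0 0 0" --pt "0 0 0 0 0" --pt "0 0 0 0 0" --pt "0 0 0 0 0" --grip_force 40

```text
time: 16.03
eef_pos: [0.5332, -0.1615, 0.0811]
tcp_rot: [0.949, 0.314, -0.001, -0.0]
contact_force: [-1.2, 1.4, 5.4]
opening: 0.148
```

```bash
python3 chk.py
```

```text
16.0333 [ 0.5332 -0.1615  0.0811] F [-1.2  1.4  5.4] M [0.19 0.27 0.03] op 0.148
jawyaw -53.37 q6 0.456
```

servo_tool --pt "0 0 0 0 0.3" --pt "0 0 0 0 0.6" --pt "0 0 0 0 0.9" --pt "0 0 0 0 1.2" --pt "0 0 0 0 1.5" --pt "0 0 0 0 1.8" --pt "0 0 0 0 2" --pt "0 0 0 0 2" --pt "0 0 0 0 2" --pt "0 0 0 0 2"

```text
time: 16.87
eef_pos: [0.5335, -0.1618, 0.0811]
tcp_rot: [0.918, 0.396, -0.0, 0.0]
contact_force: [0.9, -2.1, 1.7]
opening: 0.154
```

```bash
python3 chk.py
```

```text
16.8667 [ 0.5335 -0.1618  0.0811] F [ 0.9 -2.1  1.7] M [-0.23 -0.23  0.04] op 0.154
jawyaw -43.37 q6 0.282
```

servo_tool --pt "0 0 0 0 0.3" --pt "0 0 0 0 0.6" --pt "0 0 0 0 0.9" --pt "0 0 0 0 1.2" --pt "0 0 0 0 1.5" --pt "0 0 0 0 1.8" --pt "0 0 0 0 2" --pt "0 0 0 0 2" --pt "0 0 0 0 2" --pt "0 0 0 0 2"

```text
time: 17.7
eef_pos: [0.5341, -0.162, 0.0813]
tcp_rot: [0.881, 0.473, 0.0, 0.001]
contact_force: [2.7, -0.9, 0.7]
opening: 0.15
```

```bash
python3 chk.py
```

```text
17.7 [ 0.5341 -0.162   0.0813] F [ 2.7 -0.9  0.7] M [-0.29 -0.53 -1.51] op 0.15
jawyaw -33.54 q6 0.109
```

Anticlockwise meets a stop at about 0.3 rad (moment −1.5 N m). Now I'll try clockwise.

servo_tool --pt "0 0 0 0 -0.7" --pt "0 0 0 0 -1.5" --pt "0 0 0 0 -2.5" --pt "0 0 0 0 -3.5" --pt "0 0 0 0 -4.5" --pt "0 0 0 0 -5.5" --pt "0 0 0 0 -6.5" --pt "0 0 0 0 -7.5" --pt "0 0 0 0 -8" --pt "0 0 0 0 -8"

```text
time: 18.53
eef_pos: [0.533, -0.1603, 0.0811]
tcp_rot: [0.989, 0.145, -0.002, -0.001]
contact_force: [-1.6, 4.4, 5.2]
opening: 0.153
```

```bash
python3 chk.py
```

```text
18.5333 [ 0.533  -0.1603  0.0811] F [-1.6  4.4  5.2] M [ 0.83  0.13 -0.01] op 0.153
jawyaw -73.27 q6 0.805
```

servo_tool --pt "0 0 0 0 -0.7" --pt "0 0 0 0 -1.5" --pt "0 0 0 0 -2.3" --pt "0 0 0 0 -3.1" --pt "0 0 0 0 -3.9" --pt "0 0 0 0 -4.7" --pt "0 0 0 0 -5.5" --pt "0 0 0 0 -6.3" --pt "0 0 0 0 -7" --pt "0 0 0 0 -7"

```text
time: 19.37
eef_pos: [0.5329, -0.1585, 0.0811]
tcp_rot: [0.988, -0.157, -0.002, -0.002]
contact_force: [1.4, 4.8, 3.9]
opening: 0.155
```

```bash
python3 chk.py
```

```text
19.3667 [ 0.5329 -0.1585  0.0811] F [1.4 4.8 3.9] M [ 0.81 -0.13  0.02] op 0.155
jawyaw -108.07 q6 1.411
```

servo_tool --pt "0 0 -0.05 0 -0.2" --pt "0 0 -0.05 0 -0.4" --pt "0 0 -0.05 0 -0.6" --pt "0 0 -0.05 0 -0.8" --pt "0 0 -0.05 0 -1" --pt "0 0 -0.05 0 -1.2" --pt "0 0 -0.05 0 -1.4" --pt "0 0 -0.05 0 -1.5" --pt "0 0 -0.05 0 -1.5" --pt "0 0 -0.05 0 -1.5"

```text
time: 20.2
eef_pos: [0.5331, -0.1582, 0.0812]
tcp_rot: [0.976, -0.218, -0.003, -0.004]
contact_force: [2.2, 6.5, 4.1]
opening: 0.154
```

```bash
python3 chk.py
```

```text
20.2 [ 0.5331 -0.1582  0.0812] F [2.2 6.5 4.1] M [ 1.21 -0.4   0.24] op 0.154
jawyaw -115.22 q6 1.533
```

servo_tool --pt "0 0 0.05 0 -0.2" --pt "0 0 0.1 0 -0.4" --pt "0 0 0.1 0 -0.6" --pt "0 0 0.1 0 -0.8" --pt "0 0 0.1 0 -1" --pt "0 0 0.1 0 -1" --pt "0 0 0.1 0 -1" --pt "0 0 0.1 0 -1" --pt "0 0 0.1 0 -1" --pt "0 0 0.1 0 -1"

```text
time: 21.03
eef_pos: [0.5323, -0.1549, 0.0811]
tcp_rot: [0.965, -0.261, -0.003, -0.003]
contact_force: [-3.3, -4.4, 2.6]
opening: 0.15
```

```bash
python3 chk.py
```

```text
21.0333 [ 0.5323 -0.1549  0.0811] F [-3.3 -4.4  2.6] M [-0.86  0.54  0.14] op 0.15
jawyaw -120.2 q6 1.626
```

servo_tool --pt "0 0 -0.03 0 -0.2" --pt "0 0 -0.03 0 -0.4" --pt "0 0 -0.03 0 -0.6" --pt "0 0 -0.03 0 -0.8" --pt "0 0 -0.03 0 -1" --pt "0 0 -0.03 0 -1" --pt "0 0 -0.03 0 -1" --pt "0 0 -0.03 0 -1" --pt "0 0 -0.03 0 -1" --pt "0 0 -0.03 0 -1"

```text
time: 21.87
eef_pos: [0.5322, -0.1561, 0.0812]
tcp_rot: [0.953, -0.302, -0.003, -0.003]
contact_force: [-1.1, -0.4, 4.1]
opening: 0.152
```

```bash
python3 chk.py
```

```text
21.8667 [ 0.5322 -0.1561  0.0812] F [-1.1 -0.4  4.1] M [-0.08  0.16  0.09] op 0.152
jawyaw -125.21 q6 1.71
```

servo_tool --pt "0 0 0 0 -0.2" --pt "0 0 0 0 -0.4" --pt "0 0 0 0 -0.6" --pt "0 0 0 0 -0.8" --pt "0 0 0 0 -1" --pt "0 0 0 0 -1" --pt "0 0 0 0 -1" --pt "0 0 0 0 -1" --pt "0 0 0 0 -1" --pt "0 0 0 0 -1"

```text
time: 22.7
eef_pos: [0.5321, -0.1562, 0.0812]
tcp_rot: [0.939, -0.343, -0.003, -0.003]
contact_force: [-1.7, 0.8, 4.2]
opening: 0.156
```

```bash
python3 chk.py
```

```text
22.7 [ 0.5321 -0.1562  0.0812] F [-1.7  0.8  4.2] M [-0.11  0.29  1.28] op 0.156
jawyaw -130.17 q6 1.797
```

The stop is reached (1.28 N m at about 1.3 rad). I'll ease back slightly and lift gently.

servo_tool --pt "0 0 0 0 0.2" --pt "0 0 0 0 0.3" --pt "0 0 0 0.05 0.3" --pt "0 0 0 0.1 0.3" --pt "0 0 0 0.15 0.3" --pt "0 0 0 0.2 0.3" --pt "0 0 0 0.25 0.3" --pt "0 0 0 0.3 0.3" --pt "0 0 0 0.35 0.3" --pt "0 0 0 0.35 0.3" --grip_force 60

```text
time: 23.53
eef_pos: [0.5299, -0.1548, 0.0855]
tcp_rot: [0.943, -0.332, -0.004, -0.004]
contact_force: [12.2, -6.6, -34.8]
opening: 0.147
```

```bash
python3 chk.py
```

```text
23.5333 [ 0.5299 -0.1548  0.0855] F [ 12.2  -6.6 -34.8] M [-1.16 -2.6   0.92] op 0.147
jawyaw -128.8 q6 1.771
```

That is blocked (35 N, with a tilting moment). The grip has crept about 5 mm off the cap's axis along the bar. From the two grips I put the axis at about (0.536, −0.159). I'll lower, release, recentre and regrip.

servo_tool --pt "0 0 0 -0.08 0" --pt "0 0 0 -0.13 0" --pt "0 0 0 -0.15 0" --pt "0.3 0 0 -0.15 0" --pt "0.4 0 0 -0.15 0" --pt "0.4 0.1 -0.1 -0.18 0" --pt "0.4 0.15 -0.12 -0.18 0" --pt "0.4 0.15 -0.12 -0.18 0" --pt "0.4 0.15 -0.12 -0.18 0" --pt "0.4 0.15 -0.12 -0.18 0"

```text
time: 24.37
eef_pos: [0.5358, -0.1595, 0.078]
tcp_rot: [0.943, -0.333, -0.005, -0.005]
contact_force: [0.5, 0.3, -0.1]
opening: 0.401
```

```bash
python3 chk.py
```

```text
24.3667 [ 0.5358 -0.1595  0.078 ] F [ 0.5  0.3 -0.1] M [ 0.    0.01 -0.03] op 0.401
jawyaw -128.84 q6 1.769
```

servo_tool --pt "0 0 0 0 0" --pt "0 0 0 0 0" --pt "0 0 0 0 0" --pt "0 0 0 0 0" --pt "0 0 0 0 0" --pt "0 0 0 0 0" --pt "0 0 0 0 -0.1" --pt "0 0 0 0 -0.2" --pt "0 0 0 0 -0.2" --pt "0 0 0 0 -0.2" --grip_force 60

```text
time: 25.2
eef_pos: [0.5361, -0.1593, 0.0782]
tcp_rot: [0.94, -0.34, -0.004, -0.005]
contact_force: [2.2, 3.2, 0.8]
opening: 0.152
```

```bash
python3 chk.py
```

```text
25.2 [ 0.5361 -0.1593  0.0782] F [2.2 3.2 0.8] M [ 0.56 -0.41  0.89] op 0.152
jawyaw -129.8 q6 1.786
```

servo_tool --pt "0 0 0 0.04 0" --pt "0 0 0 0.08 0" --pt "0 0 0 0.12 0" --pt "0 0 0 0.16 0" --pt "0 0 0 0.2 0" --pt "0 0 0 0.25 0" --pt "0 0 0 0.3 0" --pt "0 0 0 0.3 0" --pt "0 0 0 0.3 0" --pt "0 0 0 0.3 0"

```text
time: 26.03
eef_pos: [0.535, -0.1586, 0.0842]
tcp_rot: [0.94, -0.341, -0.005, -0.005]
contact_force: [10.5, -0.7, -22.5]
opening: 0.145
```

```bash
python3 chk.py
```

```text
26.0333 [ 0.535  -0.1586  0.0842] F [ 10.5  -0.7 -22.5] M [-0.27 -2.2   0.66] op 0.145
jawyaw -129.89 q6 1.786
```

```bash
python3 - <<'E'
from h import *
b=ctrl.read_camera("scene")
f=b["frame"][160:220,200:275,::-1]
cv2.imwrite("pics/g.png",cv2.convertScaleAbs(cv2.resize(f,(750,600),interpolation=cv2.INTER_CUBIC),alpha=1.4,beta=10))
for X in([.536,-.1594,.093],[.536,-.1594,.119],[.536,-.1594,.0],[.536,-.1594,.091]):print(((px(b,X)-[200,160])*10).round())
E
```

```text
[346. 261.]
[340. 210.]
[367. 435.]
[347. 265.]
```

View pics/g.png

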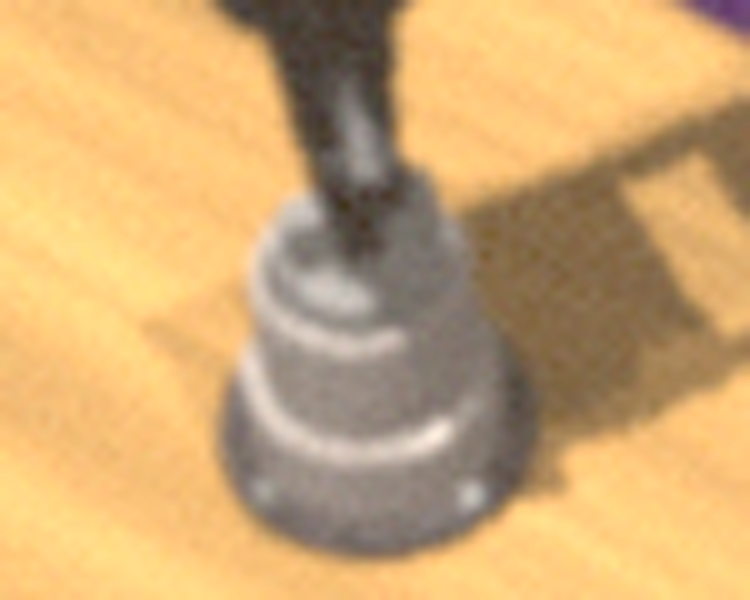

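The cap rose only a few mm with 22 N, so it may be just short of the lift-out window because of wedging in the pads. I'll lower, grip harder, turn a little further against the stop while watching the moment, then lift.

servo_tool --pt "0 0 0 -0.1 0" --pt "0 0 0 -0.15 0" --pt "0 0 0 -0.15 0" --pt "0 0 0 -0.15 -0.2" --pt "0 0 0 -0.15 -0.4" --pt "0 0 0 -0.15 -0.6" --pt "0 0 0 -0.15 -0.8" --pt "0 0 0 -0.15 -0.8" --pt "0 0 0 -0.15 -0.8" --pt "0 0 0 -0.15 -0.8" --grip_force 100

```text
time: 26.92
eef_pos: [0.536, -0.1592, 0.0783]
tcp_rot: [0.929, -0.37, -0.003, -0.004]
contact_force: [6.0, 1.9, -2.0]
opening: 0.139
```

```bash
python3 chk.py
```

```text
26.9167 [ 0.536  -0.1592  0.0783] F [ 6.   1.9 -2. ] M [ 0.28 -0.99  2.19] op 0.139
jawyaw -133.44 q6 1.849
```

servo_tool --pt "0 0 0 0.05 0.1" --pt "0 0 0 0.1 0.1" --pt "0 0 0 0.15 0.1" --pt "0 0 0 0.2 0.1" --pt "0 0 0 0.25 0.1" --pt "0 0 0 0.3 0.1" --pt "0 0 0 0.35 0.1" --pt "0 0 0 0.4 0.1" --pt "0 0 0 0.4 0.1" --pt "0 0 0 0.4 0.1"

```text
time: 27.75
eef_pos: [0.5345, -0.1583, 0.0801]
tcp_rot: [0.931, -0.364, -0.002, -0.005]
contact_force: [28.0, -6.9, -60.1]
opening: 0.137
```

```bash
python3 chk.py
```

```text
27.75 [ 0.5345 -0.1583  0.0801] F [ 28.   -6.9 -60.1] M [-1.4  -5.49  1.82] op 0.137
jawyaw -132.73 q6 1.837
```

Locked hard here at 1.8 N m of twist. The blocking force scales with the twist I hold (about 33 N per N m), so side load at the stop is binding it. I'll lower, back off to zero twist, regrip aligned and lift without twist.

servo_tool --pt "0 0.03 -0.02 -0.05 0.4" --pt "0 0.03 -0.02 -0.05 0.8" --pt "0 0.03 -0.02 -0.05 1.1" --pt "0.3 0.03 -0.02 -0.05 1.1" --pt "0.3 0.03 -0.02 -0.05 1.1" --pt "0.3 0.03 -0.02 -0.05 1.1" --pt "0 0.03 -0.02 -0.05 1.1" --pt "0 0.03 -0.02 -0.05 1.1" --pt "0 0.03 -0.02 -0.05 1.1" --pt "0 0.03 -0.02 -0.05 1.1" --grip_force 80

```text
time: 28.58
eef_pos: [0.5357, -0.1589, 0.0783]
tcp_rot: [0.948, -0.319, -0.002, -0.005]
contact_force: [0.4, 2.0, 2.0]
opening: 0.142
```

```bash
python3 chk.py
```

```text
28.5833 [ 0.5357 -0.1589  0.0783] F [0.4 2.  2. ] M [ 0.36 -0.06  0.4 ] op 0.142
jawyaw -127.19 q6 1.741
```

servo_tool --pt "0 0 0 0 0.2" --pt "0 0 0 0 0.4" --pt "0 0 0 0 0.4" --pt "0 0 0 0.05 0.4" --pt "0 0 0 0.1 0.4" --pt "0 0 0 0.15 0.4" --pt "0 0 0 0.2 0.4" --pt "0 0 0 0.25 0.4" --pt "0 0 0 0.3 0.4" --pt "0 0 0 0.3 0.4"

```text
time: 29.42
eef_pos: [0.5358, -0.1591, 0.0908]
tcp_rot: [0.953, -0.302, -0.002, -0.004]
contact_force: [0.2, -0.7, -2.8]
opening: 0.14
```

```bash
python3 chk.py
```

```text
29.4167 [ 0.5358 -0.1591  0.0908] F [ 0.2 -0.7 -2.8] M [ 0.05 -0.04 -0.01] op 0.14
jawyaw -125.19 q6 1.706
```

It's free: 12.5 mm up with only the cap's weight on the wrist. Lifting straight up.

servo_tool --pt "0 0 0 0.15 0" --pt "0 0 0 0.3 0" --pt "0 0 0 0.5 0" --pt "0 0 0 0.7 0" --pt "0 0 0 0.9 0" --pt "0 0 0 1.1 0" --pt "0 0 0 1.25 0" --pt "0 0 0 1.4 0" --pt "0 0 0 1.4 0" --pt "0 0 0 1.4 0"

```text
time: 30.25
eef_pos: [0.536, -0.1592, 0.1473]
tcp_rot: [0.953, -0.302, -0.001, -0.004]
contact_force: [0.6, 0.0, -4.1]
opening: 0.141
```

```bash
python3 dl.py; python3 - <<'E'
from h import *
b=ctrl.read_camera("scene")
save(b,"h.png",(140,260,200,360),5)
E
```

```text
30.25 [ 0.536  -0.1592  0.1473] F [ 0.6  0.  -4.1] M [-0.01  0.01 -0.01] op 0.141
jawyaw -125.19 q6 1.707
top [ 10.9  57.5  12.  112.1]
scene [ 10.3  55.4  11.8 115.1]
```

View pics/h.png

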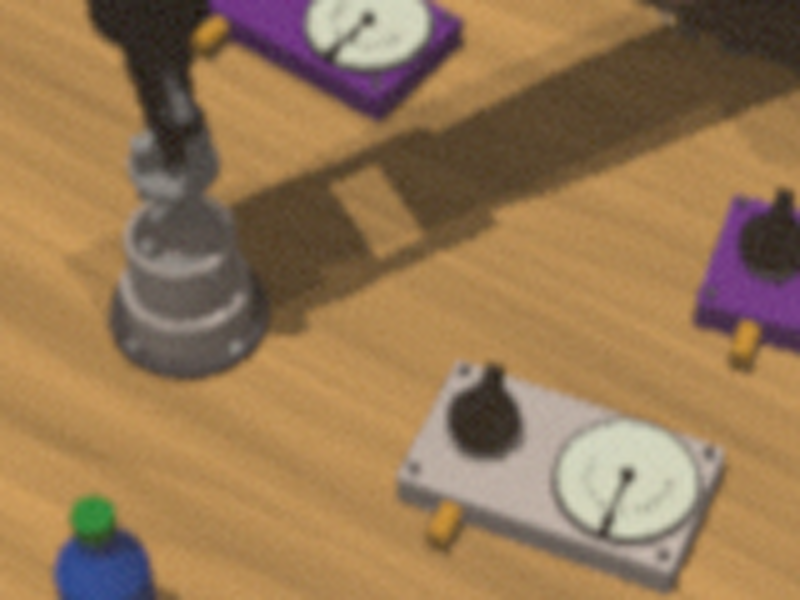

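The cap hangs level at crop (172,165), clear above the open collar (235,180). The pointer lies on the tab line at (520,608). Handing in.

```bash
python3 -c "
from plant import ctrl
s=ctrl.get_state();print(s['dq'].round(4),s['opening']);print(ctrl.sign_off())"
```

```text
[ 0.0001  0.0027 -0.0004 -0.0006  0.0015 -0.0014] 0.13940689111004945
the job is handed in; nothing more can be done
None
```

I set the relief knob and took the cap off the pot. The job is handed in with the gripper holding the cap above it. `sign_off` reports no verdict.

- **Knob:** I turned the aluminium block's knob anticlockwise in three steps (40°, 60° and 14°) and let go. Both cameras, checked again after the lift, show the pointer about 1.1–1.5° short of the tab. That is under 1 mm at the tip, against 3.5 mm allowed.
- **Cap:** Anticlockwise met a stop after about 0.3 rad. Clockwise ran to a stop at about 1.3 rad. With the twist backed off, the cap came straight out, and I raised it about 69 mm by the arm's own reading.
- **Last checks:** The last picture shows the cap about level over the open pot. The wrist carried roughly the cap's weight (4 N), the opening (0.14) matches the bar, and the arm was still. I didn't measure the cap's height or tilt separately, nor check that the other things stayed where they were; the arm touched nothing but the knob and cap.

**What went wrong on the way:**
- **Missed first grasp:** The first close on the knob caught nothing. The fingertips sit nearly 20 mm higher than the reported TCP, so I went lower and regripped.
- **Blocked lifts:** Three lift attempts (about 35, 22 and 60 N) were blocked because I was still pressing against the stop. I saw at most 2.2 N m of twist, below the 5 N m limit. I did not measure the force between cap and pot, so I can't confirm it stayed under 250 N.

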